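# Let a dumbbell tree down two notches on its ratchet

## Robot

A 7-joint arm with a two-finger parallel gripper is mounted at the origin on the work surface. World frame = base frame: x ahead of the robot, y to its left, z up, the work surface at z = 0. Lengths are in mm, angles in rad, forces in N, time in s.
With the tool pointing down it reaches from about 425 to 875 mm from the base axis. Payload 4.7 kg.
Tool frame: the origin (TCP) lies on the centre line of the jaws, within the pads' length; the fingertips stand 19 mm ahead of it and the grasp point (between the pads) is the TCP (tcp_to_tips is the distance from the TCP to the fingertips, in mm); z points along the fingers, y is the direction in which the jaws open and shut (so a half turn about z gives the same grasp; the last joint's range is limited). The gripper opens to 85 mm and grips with 20 to 120 N. Pads are 22 mm wide; open, the fingers measure 114 mm over their backs; the gripper's body (76 mm by 85 mm) begins 54 mm behind the grasp point. The pads swing forward as they close: fully open they stand 13 mm farther back than shut.
Start: joints at [-1.134, 0.321, -0.07, 1.45, 0.023, 1.371, -0.057], TCP at [266.732, 592.771, 250.349] pointing down, gripper open.
Joint ranges: [-2.86, 2.86], [-0.3, 2.09], [-1.38, 1.24], [0.06, 2.45], [-1.56, 4.7], [0.09, 2.05], [-2.69, 2.69]. Speed limits (rad/s): [2.57, 2.57, 3.14, 3.14, 3.14, 3.14, 3.14].

## Interface

Orientations are given as a 3x3 rotation matrix whose columns are the frame's x, y, z axes.
In Python, from plant import state, camera, camera_info, close_job, tcp_to_tips gives the robot as it stands.
- The arm moves only by the tool arm_command, never from a script. Its argument "targets" is a list of rows, each an object of numbers: "grip": the opening, from 0 (shut) to 1 (fully open); "dx", "dy", "dz": the shift along the tool's x, y, z in mm; "turn": the turn about the tool's z in rad. A call has 1 to 10 rows; each row shifts and turns the pose as measured when the row begins, along the tool's axes as they then stand; what a row does not reach is not made up. A row lasts 1/10 s, in which the tool goes at most 50 mm and 8.59 degrees, less where a joint would pass 70% of its speed; a pose out of reach is approached as far as the arm can. A call with a gripper value outside its range is refused whole. The fingers move at their own pace and stop on an object; "grip_force" is the grip in N (left out, the last holds). Time passes only in rows, so rows that do not move let the fingers close. It gives the time, the measured TCP pose, the force and the opening at its end, in the units of the state.
- state(): the state, without advancing time (a new reading comes with each control period).
- camera(name): name is "scene" or "top" or "wrist"; returns the picture (480x640x3 uint8, blue, green, red); there is no depth.
- camera_info(name): a dict with "K" (3x3 intrinsics, pixels), "camera_from_world" (4x4, takes a point from world to camera coordinates). Camera axes: x right, y up, looking along -z (the intrinsics and any distortion apply to the point x, -y, -z); pixel columns grow to the right and rows downward; lengths in mm; the calibration is good to about 2 mm. A picture is of the moment at which its call begins: read the wrist's pose just before it. camera_info takes no time and is no camera call; for the wrist camera it gives the pose at the moment of the call.
- close_job(): hands the job in, once; it reports no verdict.
The state is a dict: "t": time; "joint_pos": joint angles; "dq": joint speeds; "joint_efforts": joint torques, N m; "tcp_pos": TCP position; "eef_rot": TCP orientation; "contact_force": force on the tool from outside, world axes, zero at the start; "moment": the same for the moment, N m; "finger_gap": finger opening in mm.
Only numpy, scipy, OpenCV 4.12 (cv2) and the standard library are available. Lean on these libraries where they do the work, as an engineer would, in place of code of your own. Each camera call takes 0.05 s, during which the arm holds its last target.

## Task

Lower the weights on the dumbbell tree by exactly two ratchet teeth: press the thumb lever beside the toothed wheel down to lift the pawl clear so that the load turns the drum back by itself, and let go in time for the pawl to drop and catch the second tooth after the one it holds now. Press gently, never hard against the end of the lever's travel, leave the lever and pawl fully home with the drum held still, and do not disturb the things on the crate.

Things in the scene. Friction and masses are not known exactly. Their poses are not given: they have to be found in the camera images.
- tree: Fixed black steel dumbbell tree. Origin: centre of the base's underside, x away from the robot, y left, z up. Base plate 280 x 400 x 14 mm (centre at y +50); square 38 mm post at (-24, +50), top at 406 mm; on the post a carriage with two hand weights reaching to y +270, x -125 to +80, up to 350 mm high. An upright plate (x -56 to -48, y -95 to +30, up to 190 mm) carries the drum and the pawl.
- wheel_centre (a point): Middle of the front (+x) face of the bright steel ratchet wheel, 120 mm above the tree's underside; axis along the tree's x. 12 teeth, tip radius 58 mm, root 43 mm, 16 mm thick.
- drum (a joint): Turn of drum and ratchet wheel, rad: 0 at the start, with a tooth bearing on the pawl; grows as the drum turns back, paying the carriage down 30 mm per rad (one tooth = 0.524 rad = 16 mm). The load drives it that way, slowed by a damper to about 0.08 to 0.17 rad/s, whenever the pawl is clear.
- pawl (a joint): Hook pawl lying over the top of the wheel, rad: 0 fully home in a tooth gap, grows as its nose lifts. The nose engages about 8 mm deep and clears the tooth tips at about 0.12; the pawl's hard stop is at 0.14. A spring drops it. Dropped between two teeth, it slides down the sloping tooth back and the next steep face stops against it.
- lever (a joint): Thumb lever on the pawl's pin, rad: 0 up; grows as its pad is pressed (arm 72 mm; pivot at (12, -70, 168) mm in the tree's frame). Spring return, 1 to 2 N at the pad. Unknown free play, 0 to 14 mm at the pad and new every time, before it meets the pawl; then 4 to 9 N lifts the pawl; force drops once clear and rises steeply at the stop 1 to 2 mm later. Over 15 N bends it.
- lever_pad (a point): Centre of the top face of the lever's flat bare-metal pad, 38 x 40 mm, 6 mm thick, facing up, about 189 mm high, open above and around; moves down with the lever.
- crate: Fixed wooden crate, 290 x 250 x 100 mm, on the right of the tree; origin under its centre. The four things below stand loose on its top.
- cone: Orange plastic cone, 85 mm square foot, 110 mm high, origin under its foot.
- grip: Chrome and black grip trainer lying flat, 120 x 80 x 24 mm, origin under its middle.
- ball_center (a point): Centre of the grey massage ball, 62 mm across.
- bottle: Stainless bottle, 64 mm across, 190 mm high, origin under its foot.

How it is judged:
By the outcome, as a careful person would: the job done as asked, in the order asked, and still so for the second after the job is handed in, with the robot touching nothing.
It also fails if it takes over 64 s, if anything falls off the work surface, if the arm or the gripper's body presses on something with over 40 N, if the wrist force passes 120 N, or if a joint passes its speed limit or range.

## Working session

There is one attempt and no reset: what is moved stays moved. The work goes in short steps, Python scripts to look and compute and a tool call to move; the robot and the scene stay as the last step left them, time stands still between calls to the robot, and variables do not carry over. Pictures are saved under pics/ and viewed, and the job is handed in when it is done.

Besides the shell and the picture viewer there is one more tool, called after "Request:" by a JSON object that holds its "api" and its "payload". arm_command: Moves the arm, as the interface text tells. Its arguments: {"type":"object","properties":{"targets":{"type":"array"},"grip_force":{"type":"number"}},"required":["targets"]}

```bash
mkdir -p pics; ls
python3 - <<'E'
from plant import *
import cv2
s=state()
for k,v in s.items(): print(k,v)
print(tcp_to_tips)
for n in("scene","top"):
    cv2.imwrite(f"pics/{n}0.png",camera(n)); i=camera_info(n);print(n,i)
E
```

```text
pics
t 0.0
joint_pos [-1.13387935  0.32180195 -0.07012285  1.45170344  0.02256857  1.37078294
 -0.05691325]
dq [-9.58138767e-04  8.65298033e-05 -4.60101106e-04  2.11400819e-04
  6.14307236e-04  3.97218760e-04  1.74616435e-03]
joint_efforts [ 1.59384781e-03 -4.93602204e+01 -3.81141538e-01 -3.14326322e+01
  1.31760619e-02  1.16313531e-02 -2.35494078e-06]
tcp_pos [266.51788206 592.28752213 249.22313969]
eef_rot [[-9.11956317e-01  4.10286657e-01 -7.30971021e-04]
 [ 4.10287305e-01  9.11954615e-01 -1.76300548e-03]
 [-5.67252300e-05 -1.90769211e-03 -9.99998179e-01]]
contact_force [0.30276583 0.91266438 0.23309299]
moment [-0.03268588  0.01600361 -0.01282269]
finger_gap 85.08464654845484
19.0
scene {'K': array([[546.52927301,   0.        , 319.65997719],
       [  0.        , 546.52927301, 242.01855448],
       [  0.        ,   0.        ,   1.        ]]), 'camera_from_world': array([[-7.96470694e-01,  6.04599079e-01,  9.71531196e-03,
         5.15762927e+02],
       [-3.75756651e-01, -5.07464671e-01,  7.75426687e-01,
         1.03781317e+01],
       [ 4.73752438e-01,  6.13954038e-01,  6.31362864e-01,
        -1.28697097e+03],
       [ 0.00000000e+00,  0.00000000e+00,  0.00000000e+00,
         1.00000000e+00]])}
top {'K': array([[571.64686635,   0.        , 322.47561568],
       [  0.        , 571.64686635, 239.60022931],
       [  0.        ,   0.        ,   1.        ]]), 'camera_from_world': array([[ 8.35601490e-02, -9.96502617e-01,  4.85277645e-04,
        -2.09301416e+02],
       [ 9.76161562e-01,  8.19523547e-02,  2.00978647e-01,
        -5.04334654e+02],
       [-2.00315517e-01, -1.63200963e-02,  9.79595502e-01,
        -1.14796653e+03],
       [ 0.00000000e+00,  0.00000000e+00,  0.00000000e+00,
         1.00000000e+00]])}
```

View pics/scene0.png

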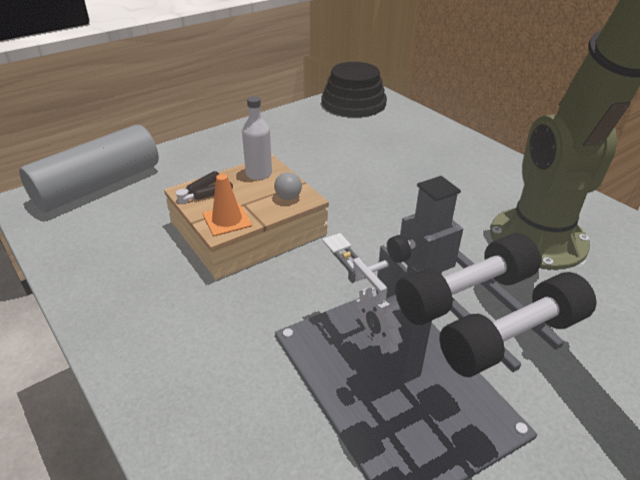

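View pics/top0.png

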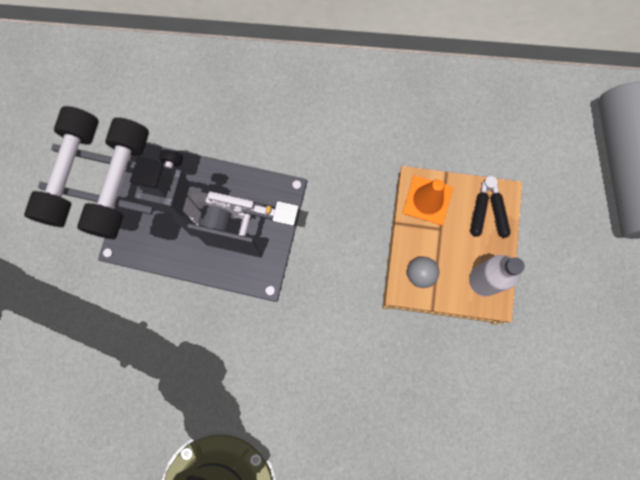

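```bash
cat > h.py <<'E'
import numpy as np,cv2
from plant import *
F=np.diag([1,-1,-1.])
def P(n):
    i=camera_info(n);return i["K"]@F@i["camera_from_world"][:3]
def proj(n,X):
    p=P(n)@np.r_[X,1];return p[:2]/p[2]
def tri(a,b,n1="scene",n2="top"):
    X=cv2.triangulatePoints(P(n1),P(n2),np.array(a,float).reshape(2,1),np.array(b,float).reshape(2,1))[:,0];X=X[:3]/X[3]
    print(X.round(1),"res",(proj(n1,X)-a).round(1),(proj(n2,X)-b).round(1));return X
def onz(n,uv,z):
    M=P(n);A=M[:,[0,1,3]].copy();A[:,2]+=M[:,2]*z
    q=np.linalg.solve(A,np.r_[uv,1]);return q[:2]/q[2]
E
python3 - <<'E'
from h import *
tri((338,243),(286,213))
for uv in((297,184),(270,290),(108,253)): print('base',onz("top",uv,14))
for uv in((288,332),(521,428)): print('base s',onz("scene",uv,14))
print(onz("top",(286,213),189),onz("scene",(338,243),189))
a=cv2.imread("pics/scene0.png")[210:400,300:480];cv2.imwrite("pics/c1.png",cv2.resize(a,None,fx=3.1,fy=3.1,interpolation=2))
a=cv2.imread("pics/top0.png")[150:310,90:310];cv2.imwrite("pics/c2.png",cv2.resize(a,None,fx=3.5,fy=3.5,interpolation=2))
E
```

```text
[537.6 -95.3 182.8] res [-0.6 -0.1] [-0.4  0.3]
base [647.88532636 -99.24446174]
base [409.36422909 -63.75778755]
base [459.6885434  292.03391304]
base s [ 646.17871625 -101.1256359 ]
base s [461.21567684 291.06543536]
[536.78689637 -96.49685572] [541.93089014 -88.61087061]
```

View pics/c1.png

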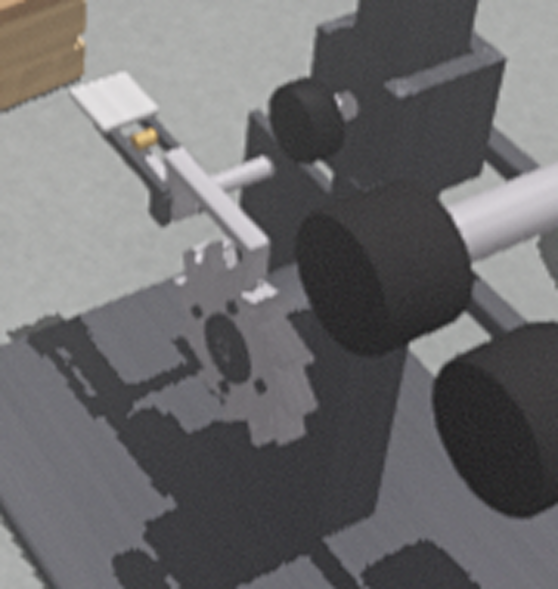

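View pics/c2.png

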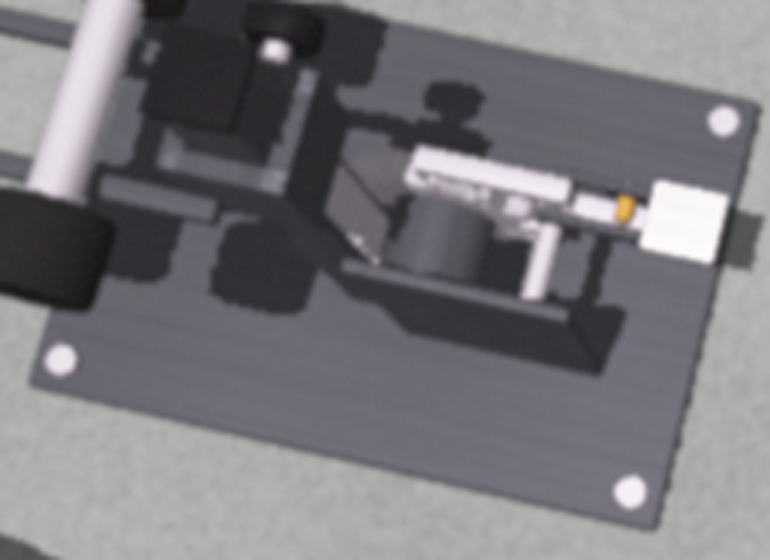

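Request:
{"api": "arm_command", "payload": {"targets": [{"grip": 0,"dz": -50,"turn": -0.07},{"grip": 0,"dz": -50,"turn": -0.07},{"grip": 0,"dz": -50,"turn": -0.07},{"grip": 0,"dz": -50,"turn": -0.07},{"grip": 0}], "grip_force": 40}}

```text
$.targets[0]: bad value
```

Request:
{"api": "arm_command", "payload": {"targets": [{"grip": 0.0,"dx": 0.0,"dy": 0.0,"dz": -50.0,"turn": -0.07},{"grip": 0.0,"dx": 0.0,"dy": 0.0,"dz": -50.0,"turn": -0.07},{"grip": 0.0,"dx": 0.0,"dy": 0.0,"dz": -50.0,"turn": -0.07},{"grip": 0.0,"dx": 0.0,"dy": 0.0,"dz": -50.0,"turn": -0.07},{"grip": 0.0,"dx": 0.0,"dy": 0.0,"dz": 0.0,"turn": 0.0}], "grip_force": 40}}

```text
t: 0.6
tcp_pos: [265.9, 590.8, 449.6]
eef_rot: [[-0.991, 0.131, -0.006], [0.131, 0.991, -0.014], [0.004, -0.015, -1.0]]
contact_force: [-0.7, 1.1, 0.1]
finger_gap: 12.3
```

Request:
{"api": "arm_command", "payload": {"targets": [{"grip": 0.0,"dx": -24.0,"dy": -43.0,"dz": -5.0,"turn": 0.0},{"grip": 0.0,"dx": -24.0,"dy": -43.0,"dz": -5.0,"turn": 0.0},{"grip": 0.0,"dx": -24.0,"dy": -43.0,"dz": 0.0,"turn": 0.0},{"grip": 0.0,"dx": -24.0,"dy": -43.0,"dz": 0.0,"turn": 0.0},{"grip": 0.0,"dx": -24.0,"dy": -43.0,"dz": 0.0,"turn": 0.0},{"grip": 0.0,"dx": -24.0,"dy": -43.0,"dz": 0.0,"turn": 0.0},{"grip": 0.0,"dx": -24.0,"dy": -43.0,"dz": 0.0,"turn": 0.0},{"grip": 0.0,"dx": -24.0,"dy": -43.0,"dz": 0.0,"turn": 0.0},{"grip": 0.0,"dx": -24.0,"dy": -43.0,"dz": 0.0,"turn": 0.0},{"grip": 0.0,"dx": 0.0,"dy": 0.0,"dz": 0.0,"turn": 0.0}]}}

```text
t: 1.6
tcp_pos: [432.4, 170.0, 456.0]
eef_rot: [[-0.991, 0.13, -0.014], [0.13, 0.991, -0.021], [0.012, -0.023, -1.0]]
contact_force: [-0.2, 1.2, 0.6]
finger_gap: -0.2
```

Request:
{"api": "arm_command", "payload": {"targets": [{"grip": 0.0,"dx": -23.0,"dy": -42.5,"dz": 0.0,"turn": 0.0},{"grip": 0.0,"dx": -23.0,"dy": -42.5,"dz": 0.0,"turn": 0.0},{"grip": 0.0,"dx": -23.0,"dy": -42.5,"dz": 0.0,"turn": 0.0},{"grip": 0.0,"dx": -23.0,"dy": -42.5,"dz": 0.0,"turn": 0.0},{"grip": 0.0,"dx": -23.0,"dy": -42.5,"dz": 0.0,"turn": 0.0},{"grip": 0.0,"dx": -23.0,"dy": -42.0,"dz": 0.0,"turn": 0.0},{"grip": 0.0,"dx": 0.0,"dy": 0.0,"dz": 0.0,"turn": 0.0}]}}

```text
t: 2.3
tcp_pos: [536.0, -100.7, 454.6]
eef_rot: [[-0.992, 0.125, -0.02], [0.126, 0.992, -0.022], [0.017, -0.024, -1.0]]
contact_force: [-0.7, -0.3, 0.5]
finger_gap: -0.0
```

Request:
{"api": "arm_command", "payload": {"targets": [{"grip": 0.0,"dx": -1.0,"dy": 1.0,"dz": 42.0,"turn": 0.0},{"grip": 0.0,"dx": -1.0,"dy": 1.0,"dz": 42.0,"turn": 0.0},{"grip": 0.0,"dx": -1.0,"dy": 1.0,"dz": 42.0,"turn": 0.0},{"grip": 0.0,"dx": -1.0,"dy": 1.0,"dz": 42.0,"turn": 0.0},{"grip": 0.0,"dx": -1.0,"dy": 1.5,"dz": 42.0,"turn": 0.0},{"grip": 0.0,"dx": 0.0,"dy": 0.0,"dz": 0.0,"turn": 0.0},{"grip": 0.0,"dx": 0.0,"dy": 0.0,"dz": 0.0,"turn": 0.0}]}}

```text
t: 3.0
tcp_pos: [536.8, -97.4, 235.1]
eef_rot: [[-0.991, 0.128, -0.023], [0.129, 0.991, -0.021], [0.02, -0.024, -1.0]]
contact_force: [0.3, -0.4, 2.1]
finger_gap: 0.3
```

Run:
```python
from h import *
s=state();print(s['t'],s['tcp_pos'].round(1),s['contact_force'].round(2))
for n in("scene","top"): print(n,proj(n,s['tcp_pos']+19*s['eef_rot'][:,2]))
a=camera("scene");cv2.imwrite("pics/ref.png",a);b=camera("top")
a=a[150:350,250:510];b=b[130:310,100:340]
cv2.imwrite("pics/c3.png",cv2.resize(a,None,fx=3,fy=3,interpolation=2))
cv2.imwrite("pics/c4.png",cv2.resize(b,None,fx=3,fy=3,interpolation=2))
```

```text
3.0 [536.8 -97.4 235.1] [ 0.3  -0.42  2.08]
scene [337.67791361 227.14294578]
top [285.74498214 209.59006432]
```

View pics/c3.png

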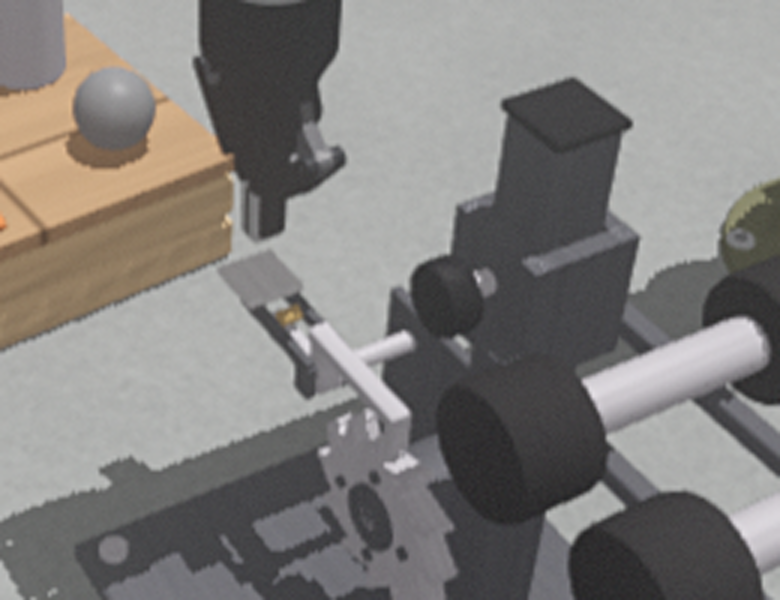

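View pics/c4.png

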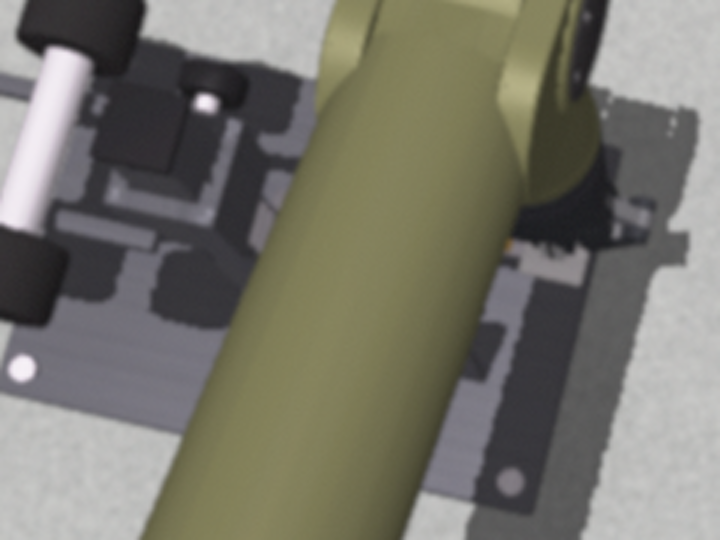

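Request:
{"api": "arm_command", "payload": {"targets": [{"grip": 0.0,"dx": -1.0,"dy": -1.0,"dz": 10.0,"turn": 0.0},{"grip": 0.0,"dx": 0.0,"dy": 0.0,"dz": 10.0,"turn": 0.0},{"grip": 0.0,"dx": 0.0,"dy": 0.0,"dz": 0.0,"turn": 0.0},{"grip": 0.0,"dx": 0.0,"dy": 0.0,"dz": 0.0,"turn": 0.0}]}}

```text
t: 3.5
tcp_pos: [541.3, -99.5, 220.0]
eef_rot: [[-0.992, 0.128, -0.012], [0.128, 0.992, -0.021], [0.009, -0.022, -1.0]]
contact_force: [0.6, -1.2, -0.4]
finger_gap: 0.1
```

```bash
cat > trk.py <<'E'
from h import *
s=state();print(s['t'],s['tcp_pos'].round(2),s['contact_force'].round(2))
# weights patch tracking; drum = drop/30
R=np.array([[.99,.14,0],[-.14,.99,0],[0,0,1]]);o=np.array([546.6,46.9,0])
W=o+R@np.array([60,180,300.])
ref=cv2.imread("pics/ref.png").astype(np.float32);im=camera("scene");cv2.imwrite(f"pics/t{s['t']:.2f}.png",im)
d=proj("scene",W-[0,0,15.7])-proj("scene",W)
g=lambda a:cv2.cvtColor(a.astype(np.uint8),6).astype(np.float32)
r,m=g(ref),g(im)
for (u,v,w,h) in((395,235,200,140),):
    t=r[v:v+h-0,u:u+w]
    M=cv2.matchTemplate(m[v-10:v+h+40,u-15:u+w+15],t,cv2.TM_CCOEFF_NORMED)
    _,mx,_,(x,y)=cv2.minMaxLoc(M)
    sub=lambda a,b,c:(a-c)/(2*(a-2*b+c))
    fy=y-10+(sub(M[y-1,x],M[y,x],M[y+1,x]) if 0<y<M.shape[0]-1 else 0)
    print("shift",x-15,round(float(fy),2),"score",round(mx,3),"drum~",round(float(fy/d[1]*.5233),3),"px/tooth",d.round(2))
a=im[190:370,310:450];cv2.imwrite("pics/crop.png",cv2.resize(a,None,fx=4,fy=3.3,interpolation=2))
E
python3 trk.py
```

```text
3.5 [541.3  -99.49 219.99] [ 0.57 -1.22 -0.37]
shift 0 0.02 score 0.999 drum~ 0.001 px/tooth [-1.89  8.6 ]
```

Request:
{"api": "arm_command", "payload": {"targets": [{"grip": 0.0,"dx": 3.0,"dy": 0.0,"dz": 3.0,"turn": 0.0},{"grip": 0.0,"dx": 0.0,"dy": 0.0,"dz": 3.0,"turn": 0.0},{"grip": 0.0,"dx": 0.0,"dy": 0.0,"dz": 2.0,"turn": 0.0}]}}

```text
t: 3.85
tcp_pos: [538.3, -99.4, 212.3]
eef_rot: [[-0.992, 0.128, -0.01], [0.129, 0.991, -0.02], [0.008, -0.022, -1.0]]
contact_force: [0.2, -0.7, -0.1]
finger_gap: 0.2
```

Request:
{"api": "arm_command", "payload": {"targets": [{"grip": 0.0,"dx": 0.0,"dy": 0.0,"dz": 2.0,"turn": 0.0},{"grip": 0.0,"dx": 0.0,"dy": 0.0,"dz": 2.0,"turn": 0.0}]}}

```text
t: 4.05
tcp_pos: [538.2, -99.4, 207.9]
eef_rot: [[-0.992, 0.128, -0.01], [0.129, 0.991, -0.02], [0.008, -0.022, -1.0]]
contact_force: [0.3, -0.0, 1.0]
finger_gap: -0.1
```

Request:
{"api": "arm_command", "payload": {"targets": [{"grip": 0.0,"dx": 0.0,"dy": 0.0,"dz": 2.0,"turn": 0.0}]}}

```text
t: 4.15
tcp_pos: [538.2, -99.7, 205.8]
eef_rot: [[-0.992, 0.128, -0.01], [0.129, 0.991, -0.021], [0.008, -0.022, -1.0]]
contact_force: [0.0, -1.8, 0.6]
finger_gap: 0.2
```

Request:
{"api": "arm_command", "payload": {"targets": [{"grip": 0.0,"dx": 0.0,"dy": 0.0,"dz": 1.5,"turn": 0.0}]}}

```text
t: 4.25
tcp_pos: [538.2, -99.9, 204.1]
eef_rot: [[-0.992, 0.129, -0.01], [0.129, 0.991, -0.021], [0.008, -0.022, -1.0]]
contact_force: [-0.6, -0.8, 0.9]
finger_gap: 0.0
```

Request:
{"api": "arm_command", "payload": {"targets": [{"grip": 0.0,"dx": 0.0,"dy": 0.0,"dz": 1.5,"turn": 0.0}]}}

```text
t: 4.35
tcp_pos: [538.2, -100.1, 202.6]
eef_rot: [[-0.992, 0.129, -0.01], [0.129, 0.991, -0.021], [0.007, -0.022, -1.0]]
contact_force: [0.1, -0.7, 1.6]
finger_gap: 0.4
```

Request:
{"api": "arm_command", "payload": {"targets": [{"grip": 0.0,"dx": 0.0,"dy": 0.0,"dz": 1.5,"turn": 0.0}]}}

```text
t: 4.45
tcp_pos: [538.2, -100.3, 201.0]
eef_rot: [[-0.992, 0.129, -0.01], [0.129, 0.991, -0.021], [0.007, -0.023, -1.0]]
contact_force: [-0.5, -1.0, 0.8]
finger_gap: 0.0
```

```bash
python3 trk.py
```

```text
4.45 [ 538.2  -100.35  201.05] [-0.54 -1.03  0.77]
shift 0 0.02 score 0.998 drum~ 0.001 px/tooth [-1.89  8.6 ]
```

View pics/crop.png

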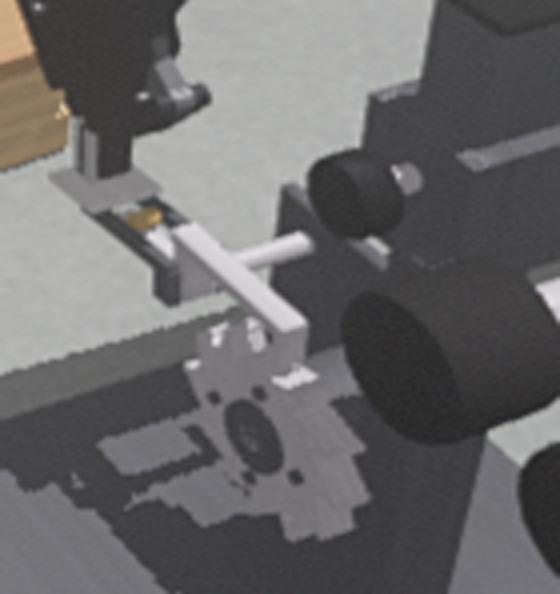

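The fingertips rest on the pad (finger foot about (337,243) in full-image pixels) and the pawl has not moved. I'm in the free play, so I'll continue in small steps.

Request:
{"api": "arm_command", "payload": {"targets": [{"grip": 0.0,"dx": 0.0,"dy": 0.0,"dz": 1.5,"turn": 0.0}]}}

```text
t: 4.6
tcp_pos: [538.2, -100.5, 199.4]
eef_rot: [[-0.992, 0.129, -0.01], [0.129, 0.991, -0.022], [0.007, -0.023, -1.0]]
contact_force: [-0.3, -0.5, 1.8]
finger_gap: -0.3
```

Request:
{"api": "arm_command", "payload": {"targets": [{"grip": 0.0,"dx": 0.0,"dy": 0.0,"dz": 1.5,"turn": 0.0}]}}

```text
t: 4.7
tcp_pos: [538.2, -100.7, 198.1]
eef_rot: [[-0.992, 0.129, -0.01], [0.129, 0.991, -0.022], [0.007, -0.023, -1.0]]
contact_force: [-2.3, -0.2, 5.7]
finger_gap: 0.1
```

Request:
{"api": "arm_command", "payload": {"targets": [{"grip": 0.0,"dx": 0.0,"dy": 0.0,"dz": 1.5,"turn": 0.0}]}}

```text
t: 4.8
tcp_pos: [538.2, -100.8, 197.2]
eef_rot: [[-0.992, 0.129, -0.01], [0.129, 0.991, -0.021], [0.007, -0.022, -1.0]]
contact_force: [-2.9, 0.4, 5.7]
finger_gap: -0.2
```

Request:
{"api": "arm_command", "payload": {"targets": [{"grip": 0.0,"dx": 0.0,"dy": 0.0,"dz": 1.5,"turn": 0.0}]}}

```text
t: 4.9
tcp_pos: [538.2, -100.9, 196.5]
eef_rot: [[-0.992, 0.129, -0.01], [0.129, 0.991, -0.021], [0.007, -0.022, -1.0]]
contact_force: [-3.7, -0.3, 6.5]
finger_gap: -0.2
```

Request:
{"api": "arm_command", "payload": {"targets": [{"grip": 0.0,"dx": 0.0,"dy": 0.0,"dz": 1.5,"turn": 0.0}]}}

```text
t: 5.0
tcp_pos: [538.2, -101.0, 195.8]
eef_rot: [[-0.992, 0.129, -0.01], [0.13, 0.991, -0.021], [0.007, -0.022, -1.0]]
contact_force: [-2.4, -1.6, 6.6]
finger_gap: -0.1
```

Request:
{"api": "arm_command", "payload": {"targets": [{"grip": 0.0,"dx": 0.0,"dy": 0.0,"dz": 1.5,"turn": 0.0}]}}

```text
t: 5.1
tcp_pos: [538.2, -101.1, 195.1]
eef_rot: [[-0.992, 0.129, -0.009], [0.13, 0.991, -0.02], [0.007, -0.021, -1.0]]
contact_force: [-2.7, 0.4, 7.0]
finger_gap: -0.1
```

```bash
python3 trk.py
```

```text
5.1 [ 538.2  -101.13  195.13] [-2.72  0.36  7.01]
shift 0 -0.02 score 0.998 drum~ -0.001 px/tooth [-1.89  8.6 ]
```

Request:
{"api": "arm_command", "payload": {"targets": [{"grip": 0.0,"dx": 0.0,"dy": 0.0,"dz": 1.5,"turn": 0.0},{"grip": 0.0,"dx": 0.0,"dy": 0.0,"dz": 1.5,"turn": 0.0}]}}

```text
t: 5.35
tcp_pos: [538.2, -101.3, 193.7]
eef_rot: [[-0.992, 0.13, -0.009], [0.13, 0.991, -0.02], [0.006, -0.02, -1.0]]
contact_force: [-2.8, -0.2, 7.3]
finger_gap: 0.1
```

Request:
{"api": "arm_command", "payload": {"targets": [{"grip": 0.0,"dx": 0.0,"dy": 0.0,"dz": 1.5,"turn": 0.0}]}}

```text
t: 5.45
tcp_pos: [538.2, -101.3, 193.0]
eef_rot: [[-0.992, 0.13, -0.009], [0.13, 0.991, -0.019], [0.006, -0.02, -1.0]]
contact_force: [-2.5, -0.5, 6.1]
finger_gap: -0.1
```

Request:
{"api": "arm_command", "payload": {"targets": [{"grip": 0.0,"dx": 0.0,"dy": 0.0,"dz": 1.5,"turn": 0.0}]}}

```text
t: 5.55
tcp_pos: [538.2, -101.4, 192.1]
eef_rot: [[-0.992, 0.13, -0.008], [0.13, 0.991, -0.019], [0.006, -0.02, -1.0]]
contact_force: [-0.8, -0.4, 3.6]
finger_gap: -0.2
```

```bash
python3 trk.py
```

```text
5.55 [ 538.15 -101.41  192.06] [-0.78 -0.4   3.64]
shift 0 0.04 score 0.998 drum~ 0.002 px/tooth [-1.89  8.6 ]
```

Request:
{"api": "arm_command", "payload": {"targets": [{"grip": 0.0,"dx": 0.0,"dy": 0.0,"dz": 0.7,"turn": 0.0}]}}

```text
t: 5.7
tcp_pos: [538.2, -101.4, 191.6]
eef_rot: [[-0.992, 0.13, -0.008], [0.13, 0.991, -0.019], [0.006, -0.02, -1.0]]
contact_force: [-2.8, 0.2, 6.0]
finger_gap: -0.0
```

```bash
python3 trk.py
```

```text
5.7 [ 538.19 -101.43  191.63] [-2.82  0.2   5.96]
shift 0 0.07 score 0.997 drum~ 0.004 px/tooth [-1.89  8.6 ]
```

Request:
{"api": "arm_command", "payload": {"targets": [{"grip": 0.0,"dx": 0.0,"dy": 0.0,"dz": 0.3,"turn": 0.0}]}}

```text
t: 5.85
tcp_pos: [538.2, -101.4, 191.6]
eef_rot: [[-0.992, 0.13, -0.008], [0.13, 0.991, -0.018], [0.006, -0.019, -1.0]]
contact_force: [-1.9, -0.7, 4.6]
finger_gap: -0.1
```

```bash
python3 trk.py
```

```text
5.85 [ 538.16 -101.42  191.64] [-1.93 -0.73  4.61]
shift 0 0.07 score 0.997 drum~ 0.004 px/tooth [-1.89  8.6 ]
```

Request:
{"api": "arm_command", "payload": {"targets": [{"grip": 0.0,"dx": 0.0,"dy": 0.0,"dz": 0.4,"turn": 0.0},{"grip": 0.0,"dx": 0.0,"dy": 0.0,"dz": 0.3,"turn": 0.0}]}}

```text
t: 6.1
tcp_pos: [538.2, -101.5, 191.7]
eef_rot: [[-0.992, 0.13, -0.008], [0.13, 0.991, -0.018], [0.006, -0.019, -1.0]]
contact_force: [-1.8, 0.2, 4.5]
finger_gap: -0.3
```

```bash
python3 trk.py
```

```text
6.1 [ 538.17 -101.47  191.68] [-1.83  0.23  4.52]
shift 0 0.07 score 0.997 drum~ 0.004 px/tooth [-1.89  8.6 ]
```

Request:
{"api": "arm_command", "payload": {"targets": [{"grip": 0.0,"dx": 0.0,"dy": 0.0,"dz": 1.0,"turn": 0.0}]}}

```text
t: 6.25
tcp_pos: [538.2, -101.5, 191.2]
eef_rot: [[-0.992, 0.13, -0.008], [0.13, 0.991, -0.018], [0.006, -0.019, -1.0]]
contact_force: [-2.9, -0.1, 5.7]
finger_gap: 0.2
```

```bash
python3 trk.py
```

```text
6.25 [ 538.19 -101.47  191.18] [-2.9  -0.06  5.72]
shift 0 0.07 score 0.997 drum~ 0.004 px/tooth [-1.89  8.6 ]
```

View pics/crop.png

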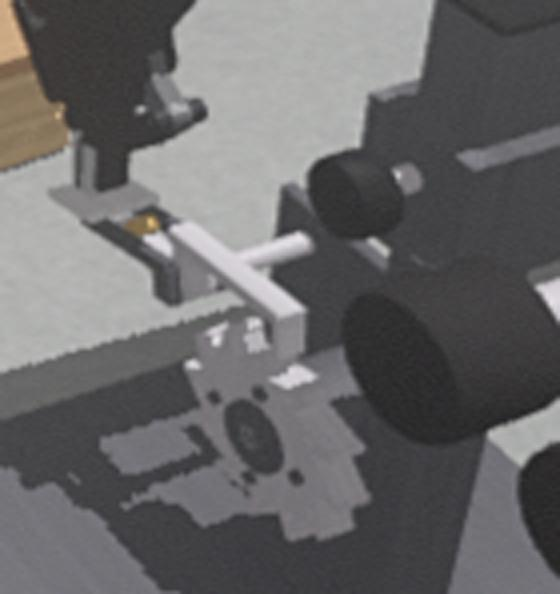

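Request:
{"api": "arm_command", "payload": {"targets": [{"grip": 0.0,"dx": 0.0,"dy": 0.0,"dz": 1.3,"turn": 0.0}]}}

```text
t: 6.4
tcp_pos: [538.2, -101.5, 190.3]
eef_rot: [[-0.992, 0.13, -0.008], [0.13, 0.991, -0.018], [0.006, -0.018, -1.0]]
contact_force: [-2.3, 0.0, 6.5]
finger_gap: 0.2
```

Request:
{"api": "arm_command", "payload": {"targets": [{"grip": 0.0,"dx": 0.0,"dy": 0.0,"dz": 1.3,"turn": 0.0}]}}

```text
t: 6.5
tcp_pos: [538.1, -101.6, 189.2]
eef_rot: [[-0.991, 0.13, -0.008], [0.13, 0.991, -0.018], [0.006, -0.018, -1.0]]
contact_force: [-0.9, 0.4, 2.3]
finger_gap: 0.1
```

```bash
python3 trk.py
```

```text
6.5 [ 538.11 -101.59  189.16] [-0.88  0.44  2.28]
shift 0 0.22 score 0.995 drum~ 0.013 px/tooth [-1.89  8.6 ]
```

Request:
{"api": "arm_command", "payload": {"targets": [{"grip": 0.0,"dx": 0.0,"dy": 0.0,"dz": 0.4,"turn": 0.0},{"grip": 0.0,"dx": 0.0,"dy": 0.0,"dz": 0.3,"turn": 0.0}]}}

```text
t: 6.75
tcp_pos: [538.1, -101.6, 188.1]
eef_rot: [[-0.991, 0.13, -0.008], [0.13, 0.991, -0.018], [0.006, -0.019, -1.0]]
contact_force: [-1.0, -0.2, 4.8]
finger_gap: -0.2
```

```bash
python3 trk.py
```

```text
6.75 [ 538.1  -101.63  188.07] [-0.97 -0.18  4.78]
shift 0 0.71 score 0.993 drum~ 0.043 px/tooth [-1.89  8.6 ]
```

Drum is turning. Holding at this depth.

Request:
{"api": "arm_command", "payload": {"targets": [{"grip": 0.0,"dx": 0.0,"dy": 0.0,"dz": 0.0,"turn": 0.0},{"grip": 0.0,"dx": 0.0,"dy": 0.0,"dz": 0.0,"turn": 0.0}]}}

```text
t: 7.0
tcp_pos: [538.1, -101.6, 188.2]
eef_rot: [[-0.992, 0.13, -0.008], [0.13, 0.991, -0.018], [0.006, -0.019, -1.0]]
contact_force: [-1.0, -0.6, 4.5]
finger_gap: -0.1
```

```bash
python3 trk.py
```

```text
7.0 [ 538.14 -101.58  188.22] [-1.   -0.55  4.51]
shift 0 1.16 score 0.991 drum~ 0.07 px/tooth [-1.89  8.6 ]
```

Request:
{"api": "arm_command", "payload": {"targets": [{"grip": 0.0,"dx": 0.0,"dy": 0.0,"dz": 0.1,"turn": 0.0},{"grip": 0.0,"dx": 0.0,"dy": 0.0,"dz": 0.1,"turn": 0.0},{"grip": 0.0,"dx": 0.0,"dy": 0.0,"dz": 0.1,"turn": 0.0},{"grip": 0.0,"dx": 0.0,"dy": 0.0,"dz": 0.1,"turn": 0.0},{"grip": 0.0,"dx": 0.0,"dy": 0.0,"dz": 0.1,"turn": 0.0}]}}

```text
t: 7.55
tcp_pos: [538.2, -101.6, 188.1]
eef_rot: [[-0.991, 0.13, -0.008], [0.13, 0.991, -0.017], [0.005, -0.018, -1.0]]
contact_force: [-2.0, -0.2, 5.1]
finger_gap: -0.3
```

```bash
python3 trk.py
```

```text
7.55 [ 538.18 -101.63  188.07] [-2.04 -0.19  5.07]
shift -1 2.3 score 0.982 drum~ 0.14 px/tooth [-1.89  8.6 ]
```

Request:
{"api": "arm_command", "payload": {"targets": [{"grip": 0.0,"dx": 0.0,"dy": 0.0,"dz": 0.1,"turn": 0.0},{"grip": 0.0,"dx": 0.0,"dy": 0.0,"dz": 0.1,"turn": 0.0},{"grip": 0.0,"dx": 0.0,"dy": 0.0,"dz": 0.1,"turn": 0.0},{"grip": 0.0,"dx": 0.0,"dy": 0.0,"dz": 0.1,"turn": 0.0},{"grip": 0.0,"dx": 0.0,"dy": 0.0,"dz": 0.1,"turn": 0.0},{"grip": 0.0,"dx": 0.0,"dy": 0.0,"dz": 0.1,"turn": 0.0},{"grip": 0.0,"dx": 0.0,"dy": 0.0,"dz": 0.1,"turn": 0.0},{"grip": 0.0,"dx": 0.0,"dy": 0.0,"dz": 0.1,"turn": 0.0}]}}

```text
t: 8.4
tcp_pos: [538.1, -101.6, 188.0]
eef_rot: [[-0.991, 0.13, -0.008], [0.13, 0.991, -0.017], [0.005, -0.018, -1.0]]
contact_force: [-1.3, 0.2, 4.5]
finger_gap: -0.0
```

```bash
python3 trk.py
```

```text
8.4 [ 538.15 -101.63  187.96] [-1.26  0.18  4.52]
shift -1 4.12 score 0.971 drum~ 0.251 px/tooth [-1.89  8.6 ]
```

View pics/crop.png

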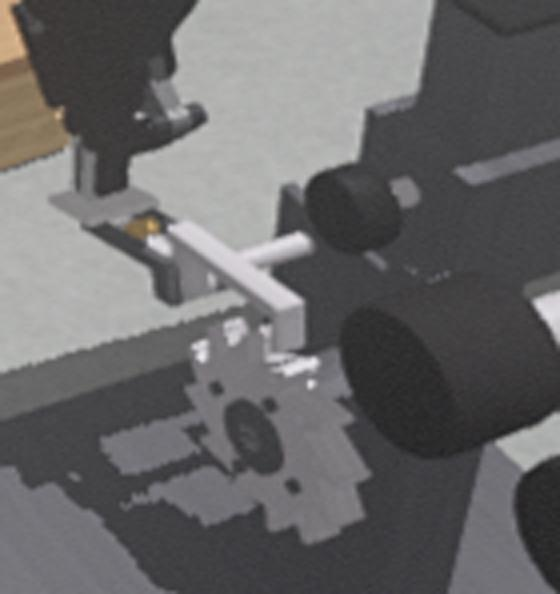

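Request:
{"api": "arm_command", "payload": {"targets": [{"grip": 0.0,"dx": 0.0,"dy": 0.0,"dz": 0.1,"turn": 0.0},{"grip": 0.0,"dx": 0.0,"dy": 0.0,"dz": 0.1,"turn": 0.0},{"grip": 0.0,"dx": 0.0,"dy": 0.0,"dz": 0.1,"turn": 0.0},{"grip": 0.0,"dx": 0.0,"dy": 0.0,"dz": 0.1,"turn": 0.0},{"grip": 0.0,"dx": 0.0,"dy": 0.0,"dz": 0.1,"turn": 0.0},{"grip": 0.0,"dx": 0.0,"dy": 0.0,"dz": 0.1,"turn": 0.0},{"grip": 0.0,"dx": 0.0,"dy": 0.0,"dz": 0.1,"turn": 0.0},{"grip": 0.0,"dx": 0.0,"dy": 0.0,"dz": 0.1,"turn": 0.0}]}}

```text
t: 9.25
tcp_pos: [538.1, -101.6, 188.0]
eef_rot: [[-0.991, 0.13, -0.007], [0.13, 0.991, -0.017], [0.005, -0.017, -1.0]]
contact_force: [-2.1, -0.3, 5.0]
finger_gap: 0.1
```

Request:
{"api": "arm_command", "payload": {"targets": [{"grip": 0.0,"dx": 0.0,"dy": 0.0,"dz": 0.1,"turn": 0.0},{"grip": 0.0,"dx": 0.0,"dy": 0.0,"dz": 0.1,"turn": 0.0},{"grip": 0.0,"dx": 0.0,"dy": 0.0,"dz": 0.1,"turn": 0.0},{"grip": 0.0,"dx": 0.0,"dy": 0.0,"dz": 0.1,"turn": 0.0},{"grip": 0.0,"dx": 0.0,"dy": 0.0,"dz": 0.1,"turn": 0.0},{"grip": 0.0,"dx": 0.0,"dy": 0.0,"dz": 0.1,"turn": 0.0},{"grip": 0.0,"dx": 0.0,"dy": 0.0,"dz": 0.1,"turn": 0.0},{"grip": 0.0,"dx": 0.0,"dy": 0.0,"dz": 0.1,"turn": 0.0}]}}

```text
t: 10.05
tcp_pos: [538.1, -101.6, 187.9]
eef_rot: [[-0.991, 0.13, -0.007], [0.13, 0.991, -0.016], [0.005, -0.017, -1.0]]
contact_force: [-1.4, -1.0, 5.0]
finger_gap: 0.2
```

```bash
python3 trk.py
```

```text
10.05 [ 538.14 -101.63  187.93] [-1.37 -1.02  5.05]
shift -2 7.69 score 0.955 drum~ 0.468 px/tooth [-1.89  8.6 ]
```

View pics/crop.png

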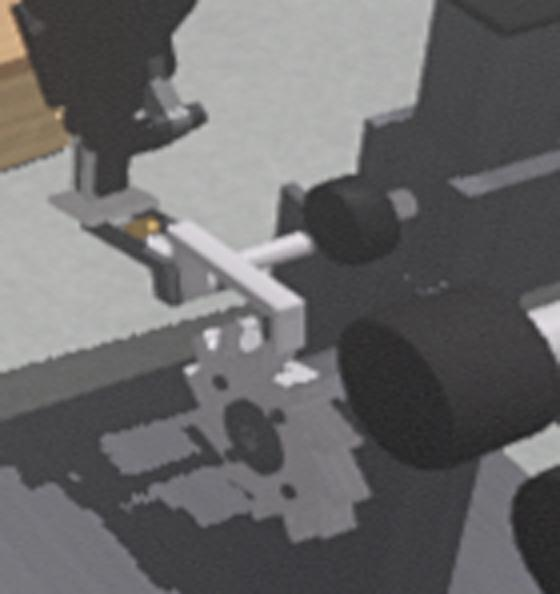

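Request:
{"api": "arm_command", "payload": {"targets": [{"grip": 0.0,"dx": 0.0,"dy": 0.0,"dz": 0.1,"turn": 0.0},{"grip": 0.0,"dx": 0.0,"dy": 0.0,"dz": 0.1,"turn": 0.0},{"grip": 0.0,"dx": 0.0,"dy": 0.0,"dz": 0.1,"turn": 0.0},{"grip": 0.0,"dx": 0.0,"dy": 0.0,"dz": 0.1,"turn": 0.0},{"grip": 0.0,"dx": 0.0,"dy": 0.0,"dz": 0.1,"turn": 0.0},{"grip": 0.0,"dx": 0.0,"dy": 0.0,"dz": 0.1,"turn": 0.0},{"grip": 0.0,"dx": 0.0,"dy": 0.0,"dz": 0.1,"turn": 0.0},{"grip": 0.0,"dx": 0.0,"dy": 0.0,"dz": 0.1,"turn": 0.0}]}}

```text
t: 10.9
tcp_pos: [538.2, -101.7, 187.9]
eef_rot: [[-0.991, 0.13, -0.007], [0.13, 0.991, -0.016], [0.005, -0.017, -1.0]]
contact_force: [-1.7, -0.2, 4.0]
finger_gap: 0.0
```

Request:
{"api": "arm_command", "payload": {"targets": [{"grip": 0.0,"dx": 0.0,"dy": 0.0,"dz": 0.1,"turn": 0.0},{"grip": 0.0,"dx": 0.0,"dy": 0.0,"dz": 0.1,"turn": 0.0},{"grip": 0.0,"dx": 0.0,"dy": 0.0,"dz": 0.1,"turn": 0.0},{"grip": 0.0,"dx": 0.0,"dy": 0.0,"dz": 0.1,"turn": 0.0},{"grip": 0.0,"dx": 0.0,"dy": 0.0,"dz": 0.1,"turn": 0.0},{"grip": 0.0,"dx": 0.0,"dy": 0.0,"dz": 0.1,"turn": 0.0},{"grip": 0.0,"dx": 0.0,"dy": 0.0,"dz": 0.1,"turn": 0.0},{"grip": 0.0,"dx": 0.0,"dy": 0.0,"dz": 0.1,"turn": 0.0}]}}

```text
t: 11.7
tcp_pos: [538.1, -101.7, 187.9]
eef_rot: [[-0.991, 0.13, -0.007], [0.13, 0.991, -0.015], [0.005, -0.016, -1.0]]
contact_force: [-2.0, 0.5, 5.3]
finger_gap: -0.0
```

```bash
python3 trk.py
```

```text
11.7 [ 538.13 -101.66  187.94] [-1.98  0.49  5.32]
shift -4 11.06 score 0.943 drum~ 0.674 px/tooth [-1.89  8.6 ]
```

View pics/crop.png

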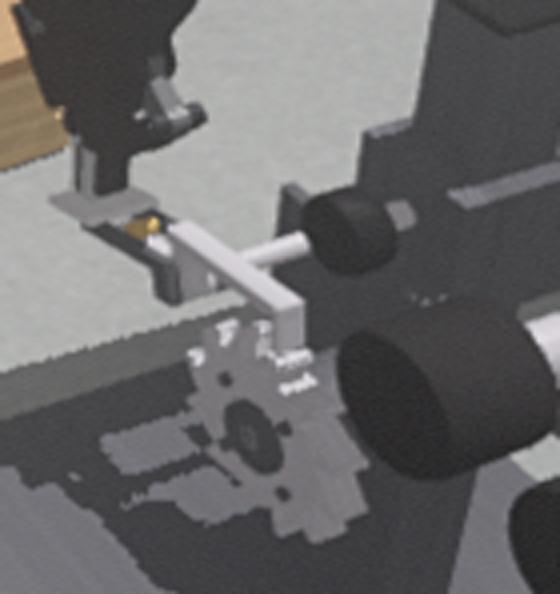

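Request:
{"api": "arm_command", "payload": {"targets": [{"grip": 0.0,"dx": 0.0,"dy": 0.0,"dz": 0.1,"turn": 0.0},{"grip": 0.0,"dx": 0.0,"dy": 0.0,"dz": 0.1,"turn": 0.0},{"grip": 0.0,"dx": 0.0,"dy": 0.0,"dz": 0.1,"turn": 0.0},{"grip": 0.0,"dx": 0.0,"dy": 0.0,"dz": 0.1,"turn": 0.0},{"grip": 0.0,"dx": 0.0,"dy": 0.0,"dz": -10.0,"turn": 0.0},{"grip": 0.0,"dx": 0.0,"dy": 0.0,"dz": -15.0,"turn": 0.0},{"grip": 0.0,"dx": 0.0,"dy": 0.0,"dz": -20.0,"turn": 0.0},{"grip": 0.0,"dx": 0.0,"dy": 0.0,"dz": 0.0,"turn": 0.0}]}}

```text
t: 12.55
tcp_pos: [538.9, -100.0, 235.1]
eef_rot: [[-0.992, 0.13, -0.006], [0.13, 0.991, -0.015], [0.004, -0.015, -1.0]]
contact_force: [-0.3, 0.2, 0.1]
finger_gap: -0.1
```

```bash
python3 trk.py
```

```text
12.55 [538.92 -99.95 235.11] [-0.34  0.24  0.13]
shift -4 12.78 score 0.936 drum~ 0.778 px/tooth [-1.89  8.6 ]
```

View pics/crop.png

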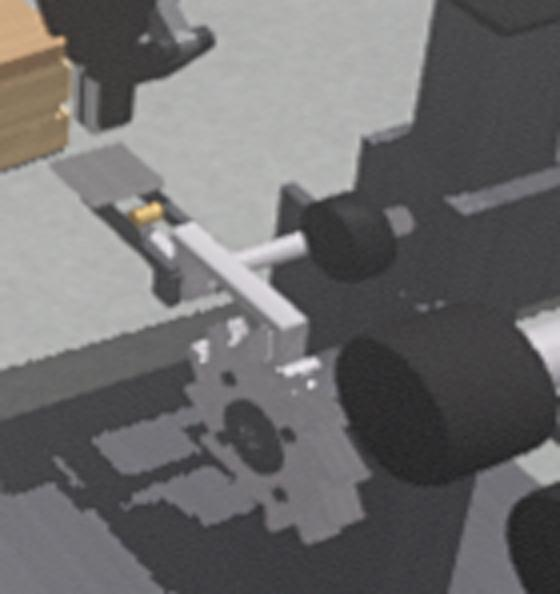

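Released, with the lever up and the pawl dropped onto the tooth back. Now I'll move clear upward and wait for the catch.

Request:
{"api": "arm_command", "payload": {"targets": [{"grip": 0.0,"dx": 0.0,"dy": 0.0,"dz": -30.0,"turn": 0.0},{"grip": 0.0,"dx": 0.0,"dy": 0.0,"dz": -20.0,"turn": 0.0},{"grip": 0.0,"dx": 0.0,"dy": 0.0,"dz": 0.0,"turn": 0.0},{"grip": 0.0,"dx": 0.0,"dy": 0.0,"dz": 0.0,"turn": 0.0},{"grip": 0.0,"dx": 0.0,"dy": 0.0,"dz": 0.0,"turn": 0.0},{"grip": 0.0,"dx": 0.0,"dy": 0.0,"dz": 0.0,"turn": 0.0},{"grip": 0.0,"dx": 0.0,"dy": 0.0,"dz": 0.0,"turn": 0.0},{"grip": 0.0,"dx": 0.0,"dy": 0.0,"dz": 0.0,"turn": 0.0},{"grip": 0.0,"dx": 0.0,"dy": 0.0,"dz": 0.0,"turn": 0.0},{"grip": 0.0,"dx": 0.0,"dy": 0.0,"dz": 0.0,"turn": 0.0}]}}

```text
t: 13.6
tcp_pos: [535.0, -97.6, 277.0]
eef_rot: [[-0.991, 0.128, -0.021], [0.129, 0.992, -0.014], [0.019, -0.017, -1.0]]
contact_force: [-0.6, -0.2, 0.3]
finger_gap: 0.2
```

Request:
{"api": "arm_command", "payload": {"targets": [{"grip": 0.0,"dx": 0.0,"dy": 0.0,"dz": 0.0,"turn": 0.0},{"grip": 0.0,"dx": 0.0,"dy": 0.0,"dz": 0.0,"turn": 0.0},{"grip": 0.0,"dx": 0.0,"dy": 0.0,"dz": 0.0,"turn": 0.0},{"grip": 0.0,"dx": 0.0,"dy": 0.0,"dz": 0.0,"turn": 0.0},{"grip": 0.0,"dx": 0.0,"dy": 0.0,"dz": 0.0,"turn": 0.0},{"grip": 0.0,"dx": 0.0,"dy": 0.0,"dz": 0.0,"turn": 0.0},{"grip": 0.0,"dx": 0.0,"dy": 0.0,"dz": 0.0,"turn": 0.0},{"grip": 0.0,"dx": 0.0,"dy": 0.0,"dz": 0.0,"turn": 0.0},{"grip": 0.0,"dx": 0.0,"dy": 0.0,"dz": 0.0,"turn": 0.0},{"grip": 0.0,"dx": 0.0,"dy": 0.0,"dz": 0.0,"turn": 0.0}]}}

```text
t: 14.6
tcp_pos: [535.1, -97.6, 277.2]
eef_rot: [[-0.991, 0.128, -0.021], [0.129, 0.992, -0.014], [0.019, -0.017, -1.0]]
contact_force: [0.1, 0.3, 0.5]
finger_gap: 0.0
```

```bash
python3 trk.py
```

```text
14.6 [535.12 -97.64 277.23] [0.12 0.29 0.5 ]
shift -5 16.83 score 0.911 drum~ 1.024 px/tooth [-1.89  8.6 ]
```

Request:
{"api": "arm_command", "payload": {"targets": [{"grip": 0.0,"dx": 0.0,"dy": 0.0,"dz": 0.0,"turn": 0.0},{"grip": 0.0,"dx": 0.0,"dy": 0.0,"dz": 0.0,"turn": 0.0},{"grip": 0.0,"dx": 0.0,"dy": 0.0,"dz": 0.0,"turn": 0.0},{"grip": 0.0,"dx": 0.0,"dy": 0.0,"dz": 0.0,"turn": 0.0},{"grip": 0.0,"dx": 0.0,"dy": 0.0,"dz": 0.0,"turn": 0.0},{"grip": 0.0,"dx": 0.0,"dy": 0.0,"dz": 0.0,"turn": 0.0},{"grip": 0.0,"dx": 0.0,"dy": 0.0,"dz": 0.0,"turn": 0.0},{"grip": 0.0,"dx": 0.0,"dy": 0.0,"dz": 0.0,"turn": 0.0},{"grip": 0.0,"dx": 0.0,"dy": 0.0,"dz": 0.0,"turn": 0.0},{"grip": 0.0,"dx": 0.0,"dy": 0.0,"dz": 0.0,"turn": 0.0}]}}

```text
t: 15.65
tcp_pos: [535.1, -97.6, 277.2]
eef_rot: [[-0.991, 0.128, -0.021], [0.129, 0.992, -0.014], [0.019, -0.017, -1.0]]
contact_force: [0.6, 1.0, 1.0]
finger_gap: -0.1
```

```bash
python3 trk.py
```

```text
15.65 [535.11 -97.64 277.2 ] [0.62 0.96 1.05]
shift -5 16.89 score 0.911 drum~ 1.028 px/tooth [-1.89  8.6 ]
```

Request:
{"api": "arm_command", "payload": {"targets": [{"grip": 0.0,"dx": 0.0,"dy": 0.0,"dz": 0.0,"turn": 0.0},{"grip": 0.0,"dx": 0.0,"dy": 0.0,"dz": 0.0,"turn": 0.0},{"grip": 0.0,"dx": 0.0,"dy": 0.0,"dz": 0.0,"turn": 0.0},{"grip": 0.0,"dx": 0.0,"dy": 0.0,"dz": 0.0,"turn": 0.0},{"grip": 0.0,"dx": 0.0,"dy": 0.0,"dz": 0.0,"turn": 0.0},{"grip": 0.0,"dx": 0.0,"dy": 0.0,"dz": 0.0,"turn": 0.0},{"grip": 0.0,"dx": 0.0,"dy": 0.0,"dz": 0.0,"turn": 0.0},{"grip": 0.0,"dx": 0.0,"dy": 0.0,"dz": 0.0,"turn": 0.0},{"grip": 0.0,"dx": 0.0,"dy": 0.0,"dz": 0.0,"turn": 0.0},{"grip": 0.0,"dx": 0.0,"dy": 0.0,"dz": 0.0,"turn": 0.0}]}}

```text
t: 16.7
tcp_pos: [535.1, -97.6, 277.2]
eef_rot: [[-0.992, 0.128, -0.021], [0.129, 0.992, -0.014], [0.019, -0.017, -1.0]]
contact_force: [-0.1, -0.1, 0.8]
finger_gap: 0.1
```

```bash
python3 trk.py; python3 -c "
import cv2,glob
a=cv2.imread('pics/scene0.png');b=cv2.imread(sorted(glob.glob('pics/t1[0-9].*.png'))[-1])
c=cv2.hconcat([x[200:360,310:440] for x in(a,b)]);cv2.imwrite('pics/cmp.png',cv2.resize(c,None,fx=3,fy=3,interpolation=2))
cv2.imwrite('pics/cmp2.png',b)"
```

```text
16.7 [535.12 -97.61 277.23] [-0.1  -0.09  0.82]
shift -5 16.89 score 0.911 drum~ 1.028 px/tooth [-1.89  8.6 ]
```

View pics/cmp.png

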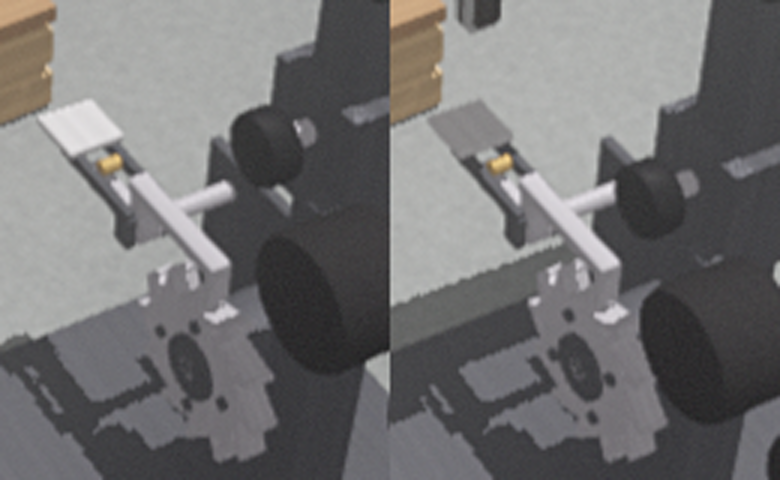

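View pics/cmp2.png

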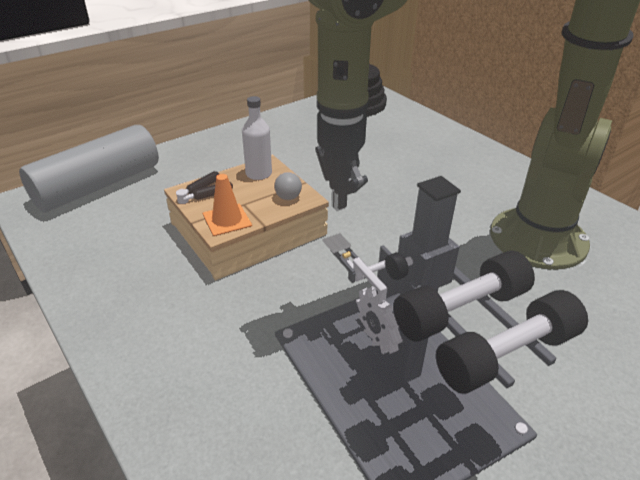

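The before and after images match: teeth, pawl and lever are in the same positions as at the start. The lever pad is back at about (338,243), the drum has been still for 2 s, and the things on the crate haven't moved. The weights have dropped by about two teeth, so I'm handing in.

```bash
python3 -c "
from plant import *
print(close_job())"
```

```text
the job is handed in; nothing more can be done
None
```

I lowered the weights by two ratchet teeth, and the job is handed in. The run took about 17 s of the 64 s allowed.

- **Press:** I pressed the lever pad with the closed fingertips in steps of about 1 mm. The highest force in the readings was about 7.3 N, against the 15 N limit. Once the pawl was clear I held it at 4 to 5 N, and the drum turned at about 0.13 rad/s.
- **Release:** I let go at about 0.74 rad, and the pawl caught the second tooth.
- **Drum:** the camera put the final turn at 1.028 rad, against the ideal 1.047. I put the 2% difference down to the image scale. The reading did not change over the last second before hand-in.
- **Teeth, pawl and lever:** in the last picture they sit as they did at the start, so pawl and lever are home.
- **Crate and arm:** the things on the crate are where they were. The gripper is about 70 mm above the pad, touching nothing.

No check failed. The first force drop, at about 192 mm tool height, looked like the pawl clearing but was not. The drum had not moved, so I pressed about 3 to 4 mm further until it did.

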